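# Refit a grain mill's chamber cover and lock its quarter-turn stud

### The arm

A 7-joint arm with a two-finger parallel gripper is mounted at the origin on a cart in front of the work surface, level with it; the furniture and walls round the work are solid. World frame = base frame: x ahead of the robot, y to its left, z up, the work surface at z = 0. Lengths are in m, angles in rad, forces in N, time in s.
With the tool pointing down it reaches from about 0.4 to 0.85 m from the base axis. Payload 10.4 kg.
Tool frame: the origin (TCP) lies at the very end of the fingers, on their centre line; the grasp point (between the pads) lies 19 mm behind it; z points along the fingers, y is the line along which they close (so a half turn about z gives the same grasp; the last joint's range is limited). The gripper opens to 85 mm and grips with 20 to 120 N. Pads are 22 mm wide; open, the fingers measure 114 mm over their backs; the gripper's body (76 mm by 85 mm) begins 54 mm behind the grasp point. The pads swing forward as they close: fully open they stand 13 mm farther back than shut.
Start: joints at [1.187, 0.332, -0.065, 1.46, 0.022, 1.35, -0.088], TCP at [0.221, -0.585, 0.231] pointing down, gripper open.
Joint ranges: [-2.6, 2.6], [-0.5, 2.12], [-1.47, 1.34], [0.16, 2.42], [-1.27, 4.41], [0.06, 2.06], [-2.6, 2.6]. Speed limits (rad/s): [2.22, 2.22, 2.79, 2.79, 3.14, 3.14, 3.14].

### API

Orientations are given as a unit quaternion [w, x, y, z].
In Python, from rig import ctrl, camera, regions_of gives the robot as it stands.
- The arm moves only by the shell command python3 -m jog 'ROWS' [OPENING] [FORCE]. ROWS is text: rows parted by semicolons, each of 4 numbers parted by spaces: the shift along the tool's x, y, z in mm, then the turn about the tool's z in units of 5 degrees (1.0 is 5 degrees). A call has exactly 5 rows; each row is the pose to reach, as a shift and turn from the pose commanded when the call began, along the tool's axes at that moment; what a row does not reach only later rows make up. A row lasts 1/12 s, in which the tool goes at most 41.7 mm and 7.16 degrees, less where a joint would pass 70% of its speed; a pose out of reach is approached as far as the arm can. A call with a gripper value outside its range is refused whole. OPENING is the opening, from 0 (shut) to 1 (fully open), set as the call begins (- or left out, the last holds). The fingers move at their own pace and stop on an object; FORCE is the grip in N (left out, the last holds). Time passes only in rows, so rows that repeat a pose let the fingers close, or fill a call up. It gives the time, the measured TCP pose, the force, the opening and the grip force at its end, in the units of the state.
- ctrl.read_state(): the state, without advancing time (a new reading comes with each control period).
- camera(name): name is "side" or "top" or "wrist"; returns a dict with "img" (420x560x3 uint8, red, green, blue), "z_map" (420x560 float32, m along the optical axis (not along the pixel's ray), 0 where there is no reading), "vfov" (degrees; the focal length in pixels is half the picture's height over the tangent of half this angle, whatever the lens; pixels are square), "cx", "cy" (the principal point, pixels), "R" (3x3) and "t" (3): a world point X has camera coordinates R X + t. Camera axes: x right, y down, z forward; pixel columns grow to the right and rows downward; lengths in m; the calibration is good to about 2 mm. A picture is of the moment at which its call begins.
- ctrl.close_job(): hands the job in; it is judged then, once.
Trained networks look in a picture, given as the dict that the camera call returned (one of the last four; its "shot" number tells which), for a name from the list of things; names that differ only in an ending like _2 or _b are one class to them, and where a whole thing is asked for, a point or a joint stands for the part that bears it (a point fixed in the world has none). Each returns a list of dicts, best first, with "conf" (0 to 1); they miss things now and then, are a little off and sometimes report something else, mostly with a low value. They report only what shows in the picture. A call takes as long as a camera call.
- regions_of(label, picture): "region" (420x560 bool, what is visible of it) and "extent" ([left, top, right, bottom] in pixels, round what is visible of it).
The state is a dict: "clock": time; "joint_positions": joint angles; "joint_velocities": joint speeds; "tau": joint torques, N m; "tcp_pos": TCP position; "tool_rot": TCP orientation; "wrist_force": force on the tool from outside, world axes, zero at the start; "moment": the same for the moment, N m; "finger_gap": finger opening in m; "grip_force": force on a finger pad.
Only numpy, scipy, OpenCV 4.12 (cv2) and the standard library are available. Lean on these libraries where they do the work, as an engineer would, in place of code of your own. Each camera call takes 0.05 s, during which the arm holds its last target. There are 200 camera calls.

### The job

The grain mill has been brushed out: pick its loose cover up by the black wing and lay it over the opening in the mill's deck so that it lies flat and home. Then lock it by feel with its wing stud: turn the stud to and fro under light pressure until its pin drops into the slot of the hidden catch, push it in until it bottoms, give it a quarter turn clockwise and let it spring up into the catch, and let go. Never press harder than about 25 N, and leave the jars and tins standing where they are.

Things in the scene. Friction and masses are not known exactly. Their poses are not given: they have to be found in the camera images.
- mill: electric grain mill fixed to the worktop, cream housing 270 deep x 176 mm wide. Origin on the worktop under the centre of its chamber opening; x to its back, y to its left, z up. Its metal deck, 115 mm above the worktop, spans x -75 to +87 mm. Behind that stand the motor tower (182 mm high) and a steel hopper (100 mm across, axis at x = 141, top 231 mm up).
- opening (a point): centre of the opening, level with the deck's top; mill axes. It is 103 mm along y, 73 along x. Under its middle sits the catch: a steel cup with a slot 34 x 7.8 mm in its top. The cup sits on a screw thread, differently on every mill, and nothing reports it: its top is c = 10.5 to 15.3 mm below the deck's top, its slot up to 0.65 rad either way from mill y. Find both by feel.
- cover: loose cover, 0.25 to 0.45 kg: aluminium plate 120 (x) x 90 (y) x 4 mm over a skirt 12 mm deep that fits the opening with about 1.2 mm play a side (3 mm at its tapered foot). Origin: centre of the skirt's lower edge, on which it lies; x along the long side, z up. Goes on with x along mill y, either way round; home when the plate rests on the deck (origin 12 mm below deck top).
- cover_face (a point): centre of the underside of the cover's plate, 12 mm above the cover's origin; meets point opening when the cover is home; axes as the cover's
- wing (a point): centre of the stud's black wing, to grip: 40 long (point x) x 11 thick (y) x 26 mm tall. With the stud up it is 58 mm above the cover's origin, its underside 29 mm above the plate; the cover hangs safely from it. At the stud's foot under the plate is a cross pin, 28 mm long, 4.4 square, parallel to the wing; stud up, its lowest point is 8.2 mm below the plate's underside.
- stud_turn (a joint): turn of the stud in the cover, rad, positive clockwise from above; 0: wing and pin along the cover's long side. With the stud up it turns with slight friction (0.03 N m) from -1.0 to 2.5. The pin drops into the slot of the catch within about 0.1 of the slot's own angle (anywhere from -0.65 to 0.65). From there the locked position is a quarter turn clockwise; a firm stop follows 0.13 further on.
- stud_push (a joint): how far the stud is pushed down, m; 0 = up. A spring lifts it: 4 N at 0, 7.5 N at 0.022. The pin meets the catch's top at c - 0.0082, goes on only through the slot, is free to turn from c + 0.0047 and stands on the cup's firm floor at c + 0.0067. Too shallow, the turn jams at once. A quarter turn on, the released stud springs up 5.5 mm into a pocket, to c - 0.0008 (0.0097 to 0.0145): locked.
- ginger_tin: green round spice tin with a grey lid, 60 mm across, 92 tall; bystander, origin under its middle
- mustard_pot: tan stoneware pot with a lid, 64 mm across, 80 tall; bystander, origin under its middle
- pepper_shaker: grey tin shaker with a domed top, 46 mm across, 82 tall; bystander, origin under its middle
- egg_timer: wooden sand timer, 54 mm across, 110 tall; bystander, origin under its middle

How it is judged:
By the outcome, as a careful person would: the job done as asked, in the order asked, and still so for the second after the job is handed in, with the robot touching nothing.
It also fails if it takes over 72 s, if anything falls off the work surface, if the arm or the gripper's body presses on something with over 40 N, if the wrist force passes 120 N, or if a joint passes its speed limit or range.

## Working session

There is one attempt and no reset: what is moved stays moved. The work goes in short steps, Python scripts to look and compute and a shell command to move; the robot and the scene stay as the last step left them, time stands still between calls to the robot, and variables do not carry over. Pictures are saved under pics/ and viewed, at most 10 in all, crops included, and the job is handed in when it is done.

```bash
ls; mkdir -p pics
cat > h.py <<'E'
import numpy as np, cv2
from rig import ctrl, camera, regions_of
def pts(c,m=None):
    f=c["img"].shape[0]/2/np.tan(np.radians(c["vfov"])/2)
    z=c["z_map"]; m=(z>0) if m is None else (m&(z>0))
    v,u=np.nonzero(m); d=z[v,u]
    P=np.c_[(u-c["cx"])/f*d,(v-c["cy"])/f*d,d]
    return (P-c["t"])@c["R"]
def save(c,n): cv2.imwrite(f"pics/{n}.png",c["img"][:,:,::-1])
E
python3 - <<'E'
from h import *
s=ctrl.read_state();print({k:np.round(v,3) for k,v in s.items()})
C={n:camera(n) for n in("top","side","wrist")}
cv2.imwrite("pics/a.png",cv2.resize(np.hstack([C["top"]["img"],C["side"]["img"]])[:,:,::-1],(800,300),interpolation=cv2.INTER_AREA))
for n in("top","side","wrist"):
  c=C[n]; save(c,n)
  print(n,np.round(-c["R"].T@c["t"],3),c["vfov"])
  for l in("mill","cover","wing","ginger_tin","mustard_pot","pepper_shaker","egg_timer"):
    for r in regions_of(l,c)[:2]:
      p=pts(c,r["region"])
      if len(p)>5: print(l,round(r["conf"],2),r["extent"],len(p),np.round(np.median(p,0),3),np.round(np.percentile(p,2,axis=0),3),np.round(np.percentile(p,98,axis=0),3))
E
```

```text
pics
{'clock': np.float64(0.0), 'joint_positions': array([ 1.187,  0.333, -0.065,  1.461,  0.022,  1.35 , -0.089]), 'joint_velocities': array([ 0.001,  0.   ,  0.   ,  0.   , -0.001, -0.001,  0.   ]), 'tau': array([ 0.0000e+00, -6.2545e+01,  4.9000e-02, -3.9160e+01,  1.6000e-02,
        1.0000e-02,  0.0000e+00]), 'tcp_pos': array([ 0.221, -0.584,  0.231]), 'tool_rot': array([-0.001,  0.984,  0.179, -0.   ]), 'wrist_force': array([ 0.459, -0.372,  0.642]), 'moment': array([-0.023,  0.036,  0.047]), 'grip_force': np.float64(0.0), 'finger_gap': np.float64(0.086)}
top [0.361 0.112 1.31 ] 53.538964991408605
mill 0.78 [282.5, 126.5, 347.7, 239.9] 6337 [0.59  0.017 0.118] [ 0.444 -0.069  0.035] [0.71  0.102 0.23 ]
cover 0.59 [282.0, 124.8, 349.5, 238.4] 6331 [0.591 0.017 0.118] [ 0.447 -0.069  0.035] [0.71  0.103 0.23 ]
cover 0.57 [188.8, 188.8, 228.9, 234.3] 1075 [0.51  0.338 0.017] [0.453 0.287 0.01 ] [0.569 0.396 0.071]
wing 0.5 [198.3, 201.0, 210.7, 214.9] 54 [0.512 0.339 0.07 ] [0.497 0.328 0.049] [0.527 0.351 0.074]
ginger_tin 0.68 [377.6, 148.1, 404.2, 174.1] 410 [ 0.658 -0.216  0.09
[... 775 characters left out ...]
 173.9, 409.0, 320.0] 13048 [ 0.592 -0.008  0.115] [ 0.444 -0.079  0.026] [0.71  0.094 0.227]
cover 0.63 [219.4, 167.3, 272.0, 205.1] 995 [0.503 0.334 0.015] [0.448 0.284 0.012] [0.569 0.386 0.069]
ginger_tin 0.68 [407.7, 312.5, 436.1, 342.6] 681 [ 0.663 -0.225  0.09 ] [ 0.64  -0.253  0.081] [ 0.689 -0.198  0.093]
mustard_pot 0.86 [297.2, 168.1, 319.7, 195.5] 561 [0.653 0.24  0.05 ] [0.63  0.225 0.004] [0.686 0.276 0.076]
pepper_shaker 0.6 [288.4, 362.3, 316.5, 394.6] 714 [ 0.408 -0.212  0.073] [ 0.392 -0.227  0.001] [ 0.433 -0.186  0.082]
egg_timer 0.73 [219.9, 123.2, 238.5, 162.6] 523 [0.51  0.473 0.054] [0.49  0.458 0.001] [0.534 0.54  0.111]
wrist [ 0.292 -0.559  0.374] 67.85462863932143
```

View pics/a.png

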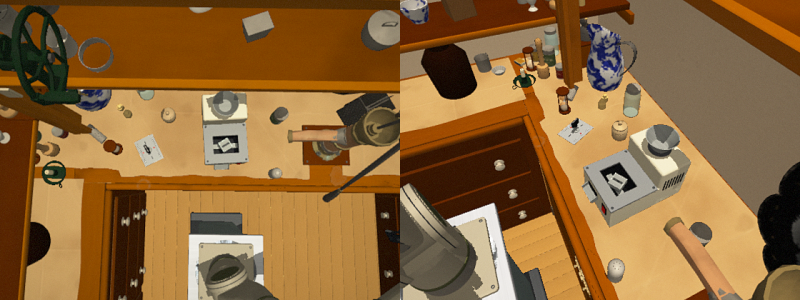

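Run:
```python
from h import *
C={n:camera(n) for n in("top","side")}
P=np.vstack([pts(C[n]) for n in C])
for n in C:
  P=pts(C[n])
  def sel(z0,z1,x0,x1,y0,y1): return P[(P[:,2]>z0)&(P[:,2]<z1)&(P[:,0]>x0)&(P[:,0]<x1)&(P[:,1]>y0)&(P[:,1]<y1)]
  d=sel(.105,.125,.4,.66,-.12,.14); print(n,"deck",len(d),np.median(d[:,2]),cv2.minAreaRect(d[:,:2].astype(np.float32)*1000))
  d=sel(.010,.03,.42,.60,.26,.42); print("plate",len(d),np.median(d[:,2]),cv2.minAreaRect(d[:,:2].astype(np.float32)*1000))
  d=sel(.055,.09,.42,.60,.26,.42); print("wing",len(d),np.percentile(d[:,2],90),cv2.minAreaRect(d[:,:2].astype(np.float32)*1000), d[:,:2].mean(0))
  d=sel(.02,.108,.47,.58,-.04,.07); print("inside",len(d),np.percentile(d[:,2],[5,50,95]))
t=C["top"]["img"]; s=C["side"]["img"]
a=cv2.resize(t[120:260,180:360],(400,311),interpolation=2);b=cv2.resize(s[160:330,210:420],(400,311),interpolation=2)
cv2.imwrite("pics/b.png",np.hstack([a,b])[:,:,::-1])
```

```text
top deck 2545 0.11572457582275107 ((542.1488647460938, 12.477638244628906), (180.62667846679688, 176.13885498046875), 3.974886178970337)
plate 1047 0.016794246788792686 ((492.01092529296875, 346.1268615722656), (167.98828125, 122.8686752319336), 22.0446720123291)
wing 52 0.07362360896322256 ((511.0661315917969, 340.2262268066406), (39.15343475341797, 11.037823677062988), 34.645626068115234) [0.51054776 0.33922713]
inside 805 [0.03290945 0.06053344 0.10409148]
side deck 4277 0.11419711376821243 ((551.6109619140625, 13.570808410644531), (204.8961639404297, 178.3402099609375), 3.984459400177002)
plate 882 0.01529126800210228 ((508.1414489746094, 340.63818359375), (122.44770812988281, 92.06258392333984), 27.763151168823242)
wing 72 0.07104248384167673 ((508.7361145019531, 339.8376159667969), (40.005516052246094, 11.705222129821777), 35.10445785522461) [0.50764552 0.33672982]
inside 1261 [0.03484984 0.0866062  0.10184794]
```

View pics/b.png

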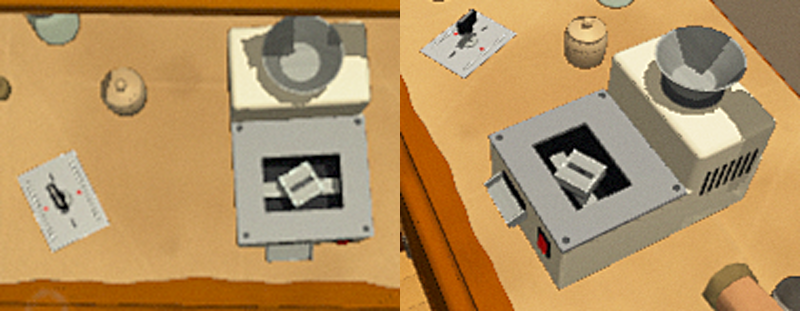

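```bash
cat >> h.py <<'E'
def yaw(s):
    w,x,y,z=s["tool_rot"]; return np.arctan2(2*(x*y+w*z),1-2*(y*y+z*z))
def to(x,y,z,yw_deg):
    s=ctrl.read_state(); a=yaw(s); d=np.array([x,y,z])-s["tcp_pos"]; d*=1000
    t=(np.degrees(a)-yw_deg+180)%360-180
    print("yaw",round(np.degrees(a),2),"rows to go: %.1f %.1f %.1f turn %.2f"%(d[0]*np.cos(a)+d[1]*np.sin(a),d[0]*np.sin(a)-d[1]*np.cos(a),-d[2],t/5),"q",np.round(s["joint_positions"],2),"F",np.round(s["wrist_force"],1))
E
python3 -m jog '5 -5 -20 0;15 -15 -45 0;30 -30 -70 0;50 -55 -90 0;75 -80 -100 0'
python3 -m jog '30 -30 0 0;58 -58 0 0;85 -87 0 0;112 -116 0 0;140 -145 0 0'
python3 -m jog '28 -29 0 0;56 -58 0 0;84 -87 0 0;112 -116 0 0;140 -145 0 0'
python3 -m jog '28 -29 0 0;50 -58 0 0;65 -75 0 0;72 -84 0 0;72 -84 0 0'
python3 - <<'E'
from h import *
to(.46,-.01,.33,20.6)
c=camera("wrist"); save(c,"w1"); np.savez("w1.npz",**{k:c[k] for k in("img","z_map","R","t","vfov","cx","cy")})
print(-c["R"].T@c["t"])
P=pts(c); d=P[(P[:,2]>.108)&(P[:,2]<.122)]
print(np.median(d[:,2]))
E
```

```text
clock: 1.72
tcp_pos: [0.2621, -0.4836, 0.334]
tool_rot: [0.002, 0.984, 0.178, 0.0]
wrist_force: [0.9, 0.3, 0.9]
finger_gap: 0.0853
grip_force: 0.0
clock: 2.13
tcp_pos: [0.3426, -0.2965, 0.3315]
tool_rot: [0.0, 0.984, 0.179, 0.0]
wrist_force: [0.7, 0.1, -0.2]
finger_gap: 0.0853
grip_force: 0.0
clock: 2.55
tcp_pos: [0.4225, -0.1113, 0.3317]
tool_rot: [0.001, 0.984, 0.179, 0.0]
wrist_force: [-0.1, -0.4, 0.1]
finger_gap: 0.0853
grip_force: 0.0
clock: 2.97
tcp_pos: [0.4603, -0.0062, 0.3315]
tool_rot: [-0.0, 0.983, 0.182, 0.0]
wrist_force: [-0.7, 0.5, 0.6]
finger_gap: 0.0854
grip_force: 0.0
yaw 20.95 rows to go: -1.6 3.4 1.5 turn 0.07 q [ 0.64 -0.05 -0.69  1.67 -0.03  1.5  -1.25] F [-0.7  0.5  0.6]
[0.53178817 0.01987628 0.47497682]
0.1159678969412257
```

View pics/w1.png

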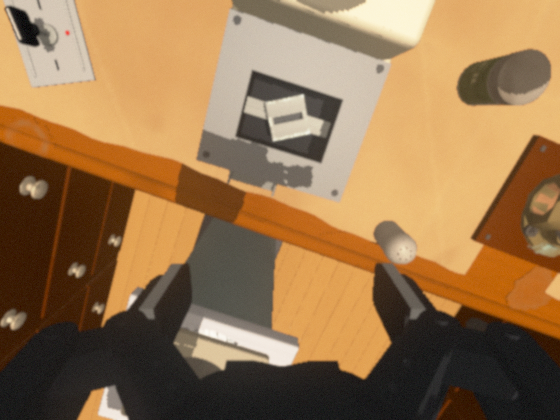

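Run:
```python
from h import *
c=dict(np.load("w1.npz")); c["cx"]=float(c["cx"]);c["cy"]=float(c["cy"])
f=210/np.tan(np.radians(float(c["vfov"]))/2)
def plane(uv,z):
    uv=np.asarray(uv,float); r=np.c_[(uv[:,0]-c["cx"])/f,(uv[:,1]-c["cy"])/f,np.ones(len(uv))]@c["R"]; o=-c["R"].T@c["t"]
    return o+r*((z-o[2])/r[:,2])[:,None]
z=c["z_map"]; v,u=np.indices(z.shape); 
W=np.zeros(z.shape+(3,)); W[z>0]=pts(c)
# deck mask near
m=((W[...,2]>.111)&(W[...,2]<.121)&(u>190)&(u<395)&(v>0)&(v<210)).astype(np.uint8)
cs,h=cv2.findContours(m,cv2.RETR_CCOMP,cv2.CHAIN_APPROX_NONE)
for k,q in enumerate(cs):
  A=cv2.contourArea(q)
  if A>800:
    p=plane(q[:,0],.1155)[:,:2]*1000; r=cv2.minAreaRect(p.astype(np.float32)); print(h[0][k][3],A,r, cv2.minAreaRect(q))
# cup top
s=(W[...,2]>.094)&(W[...,2]<.108)&(u>250)&(u<330)&(v>80)&(v<160)
print("cup z",s.sum(),np.percentile(W[s][:,2],[5,25,50,75,95]))
print("hist",np.histogram(W[(u>262)&(u<312)&(v>92)&(v<142)][:,2],bins=np.arange(.03,.12,.005)))
print("deck z",np.median(W[m>0][:,2]))
I=c["img"][60:180,230:350]; cv2.imwrite("pics/w1c.png",cv2.resize(I,(600,600),interpolation=2)[:,:,::-1])
```

```text
-1 24697.0 ((532.3255615234375, 11.327659606933594), (164.8334197998047, 176.0901641845703), 3.971017599105835) ((285.1611328125, 106.90359497070312), (171.40447998046875, 159.74267578125), 19.306299209594727)
1 6373.0 ((525.0198974609375, 10.818721771240234), (74.4525146484375, 104.00492095947266), 3.8736321926116943) ((286.50286865234375, 117.2687759399414), (96.0528793334961, 70.11009216308594), 17.818889617919922)
cup z 1321 [0.10106096 0.10181736 0.10232539 0.10287013 0.10366876]
hist (array([  28,  712,    0,    0,    0,    0,    0,  128,    0,    0,    0,
        202,    0,    7, 1313,    1,    0]), array([0.03 , 0.035, 0.04 , 0.045, 0.05 , 0.055, 0.06 , 0.065, 0.07 ,
       0.075, 0.08 , 0.085, 0.09 , 0.095, 0.1  , 0.105, 0.11 , 0.115]))
deck z 0.11597356592982783
```

View pics/w1c.png

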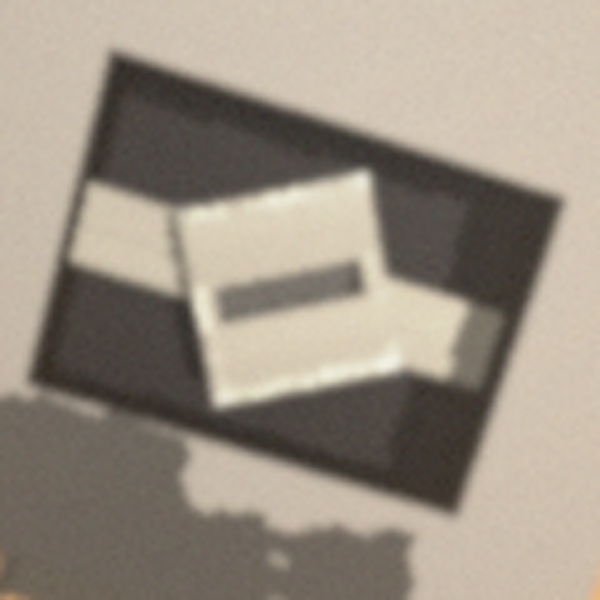

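```bash
python3 -m jog '5 -15 0 0;14 -45 0 0;25 -80 0 0;36 -115 0 0;47 -150 0 0'
python3 -m jog '11 -35 5 0;22 -70 10 0;33 -105 15 0;44 -138 20 0;50 -155 20 0'
python3 -m jog '0 0 0 0;0 0 0 0;0 0 0 0;0 0 0 0;0 0 0 0'
python3 - <<'E'
from h import *
to(.44,.312,.31,20.6)
c=camera("wrist"); save(c,"w2")
W=pts(c)
np.savez("w2.npz",**{k:c[k] for k in("img","z_map","R","t","vfov","cx","cy")})
def near(z0,z1,R=.08): 
  return W[(W[:,2]>z0)&(W[:,2]<z1)&(np.hypot(W[:,0]-.509,W[:,1]-.339)<R)]
for n,a,b,R in(("plate",.011,.022,.085),("wing",.055,.085,.06)):
  d=near(a,b,R); print(n,len(d),np.percentile(d[:,2],[5,50,95]),cv2.minAreaRect(d[:,:2].astype(np.float32)*1000))
t=camera("wrist")
for r in regions_of("wing",t)[:2]: print("wing",r["conf"],r["extent"])
E
```

```text
clock: 3.43
tcp_pos: [0.4509, 0.1473, 0.3315]
tool_rot: [0.001, 0.984, 0.178, 0.0]
wrist_force: [2.1, 0.7, -0.7]
finger_gap: 0.0856
grip_force: 0.0
clock: 3.85
tcp_pos: [0.4423, 0.3122, 0.3101]
tool_rot: [-0.0, 0.984, 0.18, -0.001]
wrist_force: [0.1, -0.2, 0.2]
finger_gap: 0.0855
grip_force: 0.0
clock: 4.27
tcp_pos: [0.4438, 0.3087, 0.3115]
tool_rot: [0.001, 0.984, 0.178, 0.0]
wrist_force: [0.4, -0.0, -0.2]
finger_gap: 0.0852
grip_force: 0.0
yaw 20.52 rows to go: -2.4 -4.4 1.5 turn -0.02 q [ 0.17  0.24 -1.01  1.52  0.2   1.5  -2.05] F [ 0.4 -0.  -0.2]
plate 5868 [0.01572405 0.01721876 0.01881236] ((508.9207763671875, 340.1518249511719), (120.2139892578125, 90.05764770507812), 27.09443473815918)
wing 313 [0.06897475 0.07145403 0.07324496] ((508.9886169433594, 340.02215576171875), (39.745948791503906, 10.848713874816895), 34.41883850097656)
wing 0.54 [266.1, 99.1, 285.6, 131.4]
```

View pics/w2.png

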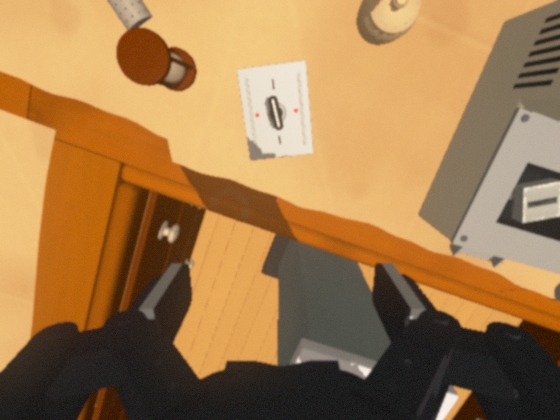

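```bash
python3 -m jog '15 -1 25 -0.5;35 -3 60 -1.2;55 -5 95 -2;68 -6 130 -2.6;72 -6.5 160 -2.78' 0.5 40
python3 -m jog '0 0 20 0;0 0 40 0;0 0 50 0;0 0 50 0;0 0 50 0'
python3 - <<'E'
from h import *
to(.509,.340,.043,34.4)
c=camera("wrist"); W=pts(c)
d=W[(W[:,2]>.055)&(W[:,2]<.085)&(np.hypot(W[:,0]-.509,W[:,1]-.34)<.03)]
print(len(d),d.max(0) if len(d) else 0, cv2.minAreaRect(d[:,:2].astype(np.float32)*1000))
E
```

```text
clock: 4.83
tcp_pos: [0.5093, 0.3414, 0.1484]
tool_rot: [-0.0, 0.955, 0.298, -0.001]
wrist_force: [-0.1, -0.8, -0.2]
finger_gap: 0.0423
grip_force: 0.0
clock: 5.25
tcp_pos: [0.5083, 0.3418, 0.1019]
tool_rot: [-0.0, 0.955, 0.297, 0.0]
wrist_force: [0.1, -0.6, 0.7]
finger_gap: 0.0425
grip_force: 0.0
yaw 34.56 rows to go: -0.4 1.9 58.9 turn 0.03 q [ 0.02  0.58 -0.92  1.61  0.49  1.2  -1.97] F [ 0.1 -0.6  0.7]
1136 [0.52735595 0.35410131 0.07412545] ((510.1842956542969, 340.3814392089844), (38.63699722290039, 10.995261192321777), 34.48612594604492)
```

```bash
python3 -m jog '0.5 2 20 0;0.5 2 40 0;0.5 2 55 0;0.5 2 59 0;0.5 2 59 0'
python3 -m jog '0 0 0 0;0 0 0 0;0 0 0 0;0 0 0 0;0 0 0 0' 0 60
python3 -m jog '0 0 0 0;0 0 0 0;0 0 -3 0;0 0 -8 0;0 0 -15 0'
python3 -m jog '0 0 -10 0;0 0 -30 0;0 0 -55 0;0 0 -85 0;0 0 -115 0'
python3 -m jog '0 0 -30 0;0 0 -55 0;0 0 -70 0;0 0 -75 0;0 0 -75 0'
python3 - <<'E'
from h import *
to(.525,.0108,.26,101.2)
c=camera("side"); save(c,"s3")
cv2.imwrite("pics/s3.png",cv2.resize(c["img"][90:240,180:380],(800,600),interpolation=2)[:,:,::-1])
P=pts(c); s=ctrl.read_state()["tcp_pos"]
d=P[(np.hypot(P[:,0]-s[0],P[:,1]-s[1])<.085)&(abs(P[:,2]-(s[2]-.027))<.006)]
print(len(d),np.percentile(d[:,2],[5,50,95]),cv2.minAreaRect(d[:,:2].astype(np.float32)*1000))
E
```

```text
clock: 5.72
tcp_pos: [0.5094, 0.3403, 0.0421]
tool_rot: [0.0, 0.955, 0.297, -0.0]
wrist_force: [-0.1, 0.0, 0.5]
finger_gap: 0.0424
grip_force: 0.0
clock: 6.13
tcp_pos: [0.51, 0.3411, 0.0433]
tool_rot: [-0.0, 0.955, 0.297, 0.001]
wrist_force: [-0.4, 1.4, 4.1]
finger_gap: 0.0099
grip_force: 60.3
clock: 6.55
tcp_pos: [0.5089, 0.3393, 0.0565]
tool_rot: [0.001, 0.955, 0.297, -0.001]
wrist_force: [0.3, -0.2, -4.1]
finger_gap: 0.01
grip_force: 59.3
clock: 6.97
tcp_pos: [0.509, 0.3401, 0.1738]
tool_rot: [0.0, 0.955, 0.297, -0.001]
wrist_force: [0.4, -0.0, -4.0]
finger_gap: 0.01
grip_force: 59.2
clock: 7.38
tcp_pos: [0.5097, 0.3407, 0.2487]
tool_rot: [-0.0, 0.955, 0.297, 0.001]
wrist_force: [-0.7, 1.1, -4.0]
finger_gap: 0.0099
grip_force: 59.4
yaw 34.58 rows to go: -174.7 280.3 -11.3 turn -13.32 q [ 0.06  0.46 -0.99  1.43  0.39  1.45 -1.89] F [-0.7  1.1 -4. ]
1055 [0.2181562  0.22020517 0.22256599] ((507.9747009277344, 340.28021240234375), (120.95967864990234, 93.18562316894531), 27.045045852661133)
```

View pics/s3.png

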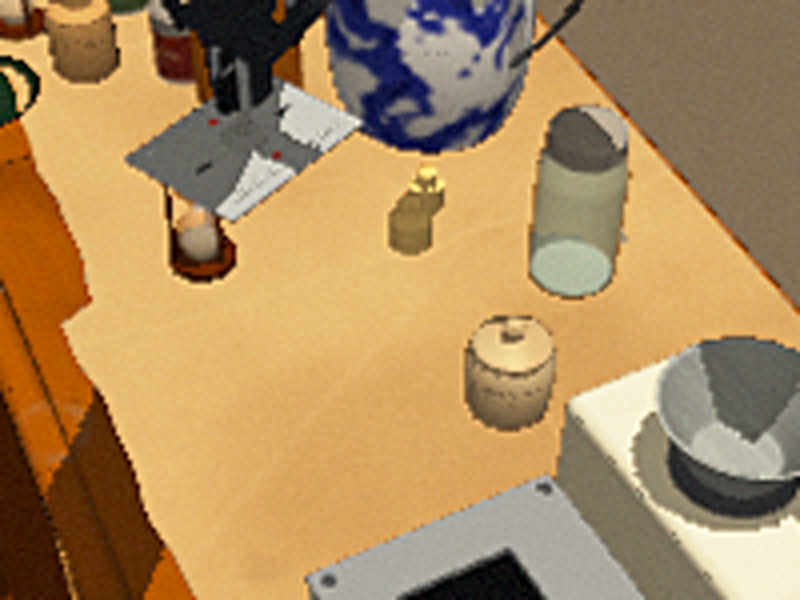

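```bash
python3 -m jog '-8 12 -3 -0.6;-25 40 -7 -1.6;-43 70 -10 -2.8;-62 100 -10 -4;-80 128 -10 -5.2'
python3 -m jog '0 0 0 0;0 0 0 0;0 0 0 0;0 0 0 0;0 0 0 0'
python3 - <<'E'
from h import *
to(.525,.0108,.26,101.2)
E
```

```text
clock: 7.85
tcp_pos: [0.5157, 0.1874, 0.2556]
tool_rot: [-0.0, 0.862, 0.506, -0.001]
wrist_force: [0.1, -1.2, -3.4]
finger_gap: 0.0099
grip_force: 59.3
clock: 8.27
tcp_pos: [0.5157, 0.1912, 0.257]
tool_rot: [-0.0, 0.863, 0.505, -0.0]
wrist_force: [-0.2, 0.5, -3.0]
finger_gap: 0.0102
grip_force: 59.4
yaw 60.69 rows to go: -152.8 96.4 -3.0 turn -8.10 q [ 0.48  0.33 -1.11  1.58  0.3   1.42 -1.17] F [-0.2  0.5 -3. ]
```

```bash
python3 -m jog '-10 6 0 -0.6;-35 22 0 -2;-65 41 0 -3.4;-95 60 0 -4.8;-120 76 0 -6'
python3 -m jog '0 0 0 0;0 0 0 0;0 0 0 0;0 0 0 0;0 0 0 0'
python3 - <<'E'
from h import *
to(.525,.0108,.20,101.2)
E
```

```text
clock: 8.68
tcp_pos: [0.5234, 0.0474, 0.2572]
tool_rot: [0.0, 0.701, 0.713, -0.0]
wrist_force: [-0.1, -0.5, -3.7]
finger_gap: 0.0098
grip_force: 59.4
clock: 9.1
tcp_pos: [0.5234, 0.0497, 0.2574]
tool_rot: [0.0, 0.703, 0.711, 0.0]
wrist_force: [-0.5, -0.6, -3.2]
finger_gap: 0.01
grip_force: 59.3
yaw 90.7 rows to go: -38.9 1.1 57.4 turn -2.10 q [ 0.85  0.29 -1.2   1.64  0.27  1.4  -0.37] F [-0.5 -0.6 -3.2]
```

```bash
python3 -m jog '-10 0.3 5 -0.5;-22 0.6 12 -1.1;-32 1 22 -1.7;-39 1.1 32 -2.1;-39 1.1 35 -2.1'
python3 -m jog '0 0 8 0;0 0 14 0;0 0 14 0;0 0 14 0;0 0 14 0'
cat > m.py <<'E'
from h import *
to(.525,.0108,.1463,101.2)
s=ctrl.read_state()["tcp_pos"]
for n in("top","side","wrist"):
  c=camera(n); P=pts(c); save(c,n+"%d"%c["shot"])
  d=P[(np.hypot(P[:,0]-s[0],P[:,1]-s[1])<.085)&(abs(P[:,2]-(s[2]-.0273))<.006)]
  if len(d)>20: print(n,len(d),np.percentile(d[:,2],[5,50,95]).round(4),cv2.minAreaRect(d[:,:2].astype(np.float32)*1000))
  d=P[(abs(P[:,2]-.115)<.006)&(P[:,0]>.43)&(P[:,0]<.62)&(abs(P[:,1]-.011)<.1)]
  if n!="wrist": print("deck",np.median(d[:,2]).round(4),cv2.minAreaRect(d[:,:2].astype(np.float32)*1000))
E
python3 m.py
```

```text
clock: 9.52
tcp_pos: [0.5246, 0.0079, 0.2209]
tool_rot: [-0.001, 0.635, 0.772, -0.001]
wrist_force: [0.2, -0.8, -4.5]
finger_gap: 0.0099
grip_force: 59.3
clock: 9.93
tcp_pos: [0.5253, 0.0095, 0.2087]
tool_rot: [0.0, 0.635, 0.772, 0.0]
wrist_force: [0.6, 0.2, -3.9]
finger_gap: 0.01
grip_force: 59.3
yaw 101.1 rows to go: 1.3 0.0 62.4 turn -0.02 q [ 0.92  0.34 -1.21  1.71  0.33  1.32 -0.16] F [ 0.6  0.2 -3.9]
top 547 [0.1784 0.182  0.1854] ((524.7462768554688, 37.40107727050781), (90.93904113769531, 62.90886306762695), 6.5448222160339355)
deck 0.1156 ((531.9791259765625, 35.53965377807617), (162.9429473876953, 128.6342010498047), 3.9977099895477295)
side 1712 [0.1787 0.1805 0.1833] ((524.7308959960938, 8.459537506103516), (90.77420806884766, 120.98919677734375), 4.283578395843506)
deck 0.1142 ((531.4508056640625, 12.626899719238281), (164.61256408691406, 178.161865234375), 4.189629077911377)
wrist 20002 [0.1809 0.182  0.1835] ((525.4622192382812, 7.6466064453125), (90.15010070800781, 119.379638671875), 4.3234710693359375)
```

```bash
python3 -m jog '1 0.3 10 0.05;3 0.8 22 0.07;3 0.8 34 0.07;3 0.8 40 0.07;3 0.8 41 0.07'
python3 -m jog '0 0 0 0;0 0 0 0;0 0 0 0;0 0 0 0;0 0 0 0'
python3 m.py
```

```text
clock: 10.5
tcp_pos: [0.5242, 0.0118, 0.1653]
tool_rot: [-0.001, 0.638, 0.77, -0.001]
wrist_force: [0.2, -0.7, -4.2]
finger_gap: 0.0101
grip_force: 59.3
clock: 10.92
tcp_pos: [0.5255, 0.0119, 0.1677]
tool_rot: [0.0, 0.638, 0.77, 0.0]
wrist_force: [0.8, -0.5, -4.1]
finger_gap: 0.01
grip_force: 59.3
yaw 100.71 rows to go: -0.9 -0.7 21.4 turn -0.10 q [ 0.88  0.38 -1.18  1.76  0.37  1.25 -0.2 ] F [ 0.8 -0.5 -4.1]
top 497 [0.1371 0.1409 0.1447] ((524.5748291015625, 40.00007629394531), (88.95996856689453, 61.67893981933594), 3.9073946475982666)
deck 0.1157 ((531.7515869140625, 38.5665397644043), (163.25149536132812, 122.66531372070312), 3.981806516647339)
side 1579 [0.1373 0.1393 0.1418] ((524.7344360351562, 11.221221923828125), (90.78401947021484, 121.13209533691406), 4.006689548492432)
deck 0.1143 ((531.673828125, 12.051177978515625), (164.66075134277344, 177.3020782470703), 3.9393270015716553)
wrist 20010 [0.1397 0.1408 0.1423] ((525.4655151367188, 10.640872955322266), (90.21405029296875, 118.7142562866211), 3.971709728240967)
```

```bash
python3 -m jog '0 0.7 3 0;0.2 0.7 6 0;0.2 0.7 9 0;0.2 0.7 12 0;0.2 0.7 14 0'
python3 -m jog '0 0 1 0;0 0 2 0;0 0 3 0;0 0 4 0;0 0 4 0'
python3 m.py
```

```text
clock: 11.48
tcp_pos: [0.5257, 0.0123, 0.1527]
tool_rot: [-0.0, 0.638, 0.77, -0.0]
wrist_force: [-0.5, 0.5, -3.4]
finger_gap: 0.0099
grip_force: 59.4
clock: 11.9
tcp_pos: [0.5259, 0.0122, 0.1492]
tool_rot: [-0.0, 0.638, 0.77, -0.0]
wrist_force: [0.1, -0.4, -2.8]
finger_gap: 0.0099
grip_force: 59.4
yaw 100.72 rows to go: -1.2 -1.1 2.9 turn -0.10 q [ 0.86  0.4  -1.16  1.78  0.39  1.22 -0.22] F [ 0.1 -0.4 -2.8]
top 776 [0.1163 0.1204 0.1251] ((506.4432067871094, 49.89841842651367), (161.64407348632812, 82.4360122680664), 29.585309982299805)
deck 0.116 ((532.9235229492188, 38.88787841796875), (165.77493286132812, 122.21797180175781), 4.099126815795898)
side 1667 [0.1163 0.1208 0.1235] ((522.0964965820312, 3.516876220703125), (148.01376342773438, 166.6617889404297), 60.46092987060547)
deck 0.1146 ((531.2664794921875, 12.834686279296875), (164.42054748535156, 178.85740661621094), 4.109281539916992)
wrist 32464 [0.116  0.122  0.1238] ((530.4599609375, 12.6304931640625), (159.43348693847656, 169.6903839111328), 3.954763412475586)
```

```bash
python3 -m jog '0 0 1 0;0 0 2 0;0 0 3 0;0 0 4 0;0 0 4 0'
python3 -m jog '0 0 1 0;0 0 2 0;0 0 2 0;0 0 2 0;0 0 2 0'
python3 - <<'E'
from h import *
to(.525,.0108,.1463,101.2)
c=camera("wrist"); P=pts(c)
cv2.imwrite("pics/w5.png",c["img"][:,:,::-1])
# plate height minus deck in corners along plate
a=np.radians(3.95);R=np.array([[np.cos(a),np.sin(a)],[-np.sin(a),np.cos(a)]])
q=(P[:,:2]-[.5255,.0113])@R.T
for sx in(-1,1):
  for sy in(-1,1):
    m=(abs(q[:,0]-sx*.035)<.008)&(abs(q[:,1]-sy*.05)<.008); n=(abs(q[:,0]-sx*.06)<.008)&(abs(q[:,1]-sy*.07)<.008)
    print(sx,sy,m.sum(),n.sum(),np.median(P[m,2]).round(4),np.median(P[n,2]).round(4) if n.sum() else None)
E
```

```text
clock: 12.47
tcp_pos: [0.526, 0.0123, 0.1456]
tool_rot: [0.0, 0.638, 0.77, -0.0]
wrist_force: [-2.0, -1.6, 3.0]
finger_gap: 0.0098
grip_force: 60.5
clock: 12.88
tcp_pos: [0.5261, 0.0123, 0.1434]
tool_rot: [0.0, 0.638, 0.77, 0.0]
wrist_force: [-1.3, -1.0, 3.5]
finger_gap: 0.0104
grip_force: 60.5
yaw 100.72 rows to go: -1.2 -1.3 -2.9 turn -0.10 q [ 0.86  0.41 -1.15  1.79  0.4   1.21 -0.23] F [-1.3 -1.   3.5]
-1 -1 32 0 0.1197 None
-1 1 906 992 0.1199 0.116
1 -1 0 0 nan None
1 1 871 914 0.1199 0.1159
  return _methods._mean(a, axis=axis, dtype=dtype,
  ret = ret.dtype.type(ret / rcount)
```

View pics/w5.png

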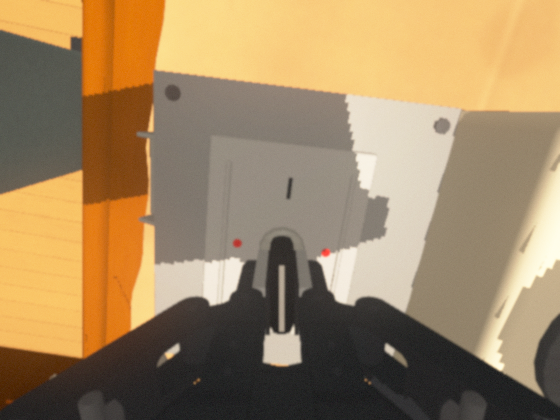

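```bash
python3 -m jog '0 0 0.5 0;0 0 1 0;0 0 1.5 0;0 0 1.5 0;0 0 1.5 0' | grep -E 'pos|wrist'
python3 -m jog '0 0 0.5 0;0 0 1 0;0 0 1 0;0 0 1 0;0 0 1 0'| grep -E 'pos|wrist'
python3 -m jog '0 0 0.5 0;0 0 0.7 0;0 0 0.7 0;0 0 0.7 0;0 0 0.7 0'| grep -E 'pos|wrist'
```

```text
tcp_pos: [0.526, 0.0122, 0.1418]
wrist_force: [-1.4, -1.2, 3.0]
tcp_pos: [0.5261, 0.0122, 0.141]
wrist_force: [-1.7, -0.9, 6.8]
tcp_pos: [0.5261, 0.0123, 0.1408]
wrist_force: [-4.7, -1.6, 13.3]
```

```bash
python3 -m jog '0 0 -0.2 -0.7;0 0 -0.2 -1.4;0 0 -0.2 -2.1;0 0 -0.2 -2.8;0 0 -0.2 -3.2' | grep -E 'pos|rot|wrist'
python3 -m jog '0 0 0 -0.2;0 0 0 -0.4;0 0 0 -0.6;0 0 0 -0.7;0 0 0 -0.7'| grep -E 'pos|rot|wrist'
python3 -m jog '0 0 0 -0.1;0 0 0 -0.3;0 0 0 -0.5;0 0 0 -0.5;0 0 0 -0.5'| grep -E 'pos|rot|wrist'
python3 -c "
from h import *
to(.526,.0123,.126,122.6);print(ctrl.read_state()['moment'])"
```

```text
tcp_pos: [0.5259, 0.0122, 0.1404]
tool_rot: [0.0, 0.523, 0.852, -0.0]
wrist_force: [-2.0, -0.4, 5.9]
tcp_pos: [0.5259, 0.0122, 0.1403]
tool_rot: [-0.0, 0.498, 0.867, -0.0]
wrist_force: [-2.3, -0.6, 4.3]
tcp_pos: [0.5259, 0.0122, 0.1403]
tool_rot: [-0.0, 0.479, 0.878, -0.0]
wrist_force: [-2.6, -1.6, 4.6]
yaw 122.73 rows to go: 0.0 0.1 14.3 turn 0.03 q [ 0.9   0.46 -1.23  1.79  0.46  1.22  0.11] F [-2.6 -1.6  4.6]
[-0.27936815  0.58945564  0.01148616]
```

```bash
python3 -m jog '0 0 0.6 0;0 0 1.2 0;0 0 1.8 0;0 0 2 0;0 0 2 0' | grep -E 'pos|rot|wrist'
python3 -m jog '0 0 0 0.2;0 0 0 0;0 0 0 -0.2;0 0 0 0;0 0 0 0' | grep -E 'pos|rot|wrist'
```

```text
tcp_pos: [0.5259, 0.0122, 0.1382]
tool_rot: [-0.0, 0.479, 0.878, -0.0]
wrist_force: [-2.3, -2.4, 5.2]
tcp_pos: [0.5259, 0.0122, 0.1383]
tool_rot: [-0.0, 0.48, 0.877, -0.0]
wrist_force: [-3.5, -1.1, 4.9]
```

```bash
python3 -m jog '0 0 1.5 0;0 0 3.5 0;0 0 5.5 0;0 0 7.5 0;0 0 8.5 0' | grep -E 'pos|wrist'
python3 -m jog '0 0 0.7 0;0 0 1.4 0;0 0 2.1 0;0 0 2.5 0;0 0 2.5 0' | grep -E 'pos|wrist'
python3 -m jog '0 0 0.4 0;0 0 0.8 0;0 0 1.1 0;0 0 1.1 0;0 0 1.1 0' | grep -E 'pos|wrist'
```

```text
tcp_pos: [0.5259, 0.0123, 0.1297]
wrist_force: [-3.8, -1.7, 5.7]
tcp_pos: [0.526, 0.0122, 0.1274]
wrist_force: [-3.0, -1.5, 6.4]
tcp_pos: [0.5259, 0.0123, 0.1263]
wrist_force: [-4.1, -1.8, 6.0]
```

```bash
python3 -m jog '0 0 0.3 0;0 0 0.6 0;0 0 0.6 0;0 0 0.6 0;0 0 0.6 0' | grep -E 'pos|wrist'
python3 -m jog '0 0 0.3 0;0 0 0.5 0;0 0 0.5 0;0 0 0.5 0;0 0 0.5 0' | grep -E 'pos|wrist'
```

```text
tcp_pos: [0.526, 0.0123, 0.1261]
wrist_force: [-6.2, -2.0, 11.2]
tcp_pos: [0.5261, 0.0123, 0.1261]
wrist_force: [-7.7, -3.0, 17.5]
```

```bash
python3 -m jog '0 0 -0.8 0;0 0 -0.8 1;0 0 -0.8 2;0 0 -0.8 3;0 0 -0.8 4' | grep -E 'pos|rot|wrist'
python3 -c "
from h import *
to(.526,.0123,.126,32.6);print(ctrl.read_state()['moment'])"
```

```text
tcp_pos: [0.5262, 0.0123, 0.1262]
tool_rot: [0.0, 0.626, 0.78, 0.0]
wrist_force: [-2.5, -1.3, 7.4]
yaw 102.46 rows to go: 0.0 -0.2 0.2 turn 13.97 q [ 0.84  0.43 -1.14  1.81  0.43  1.18 -0.21] F [-2.5 -1.3  7.4]
[-0.26220122  0.80242037  0.05754629]
```

Turning freely. Continue to the quarter turn.

```bash
python3 -m jog '0 0 0.2 1;0 0 0.2 2;0 0 0.2 3;0 0 0.2 4;0 0 0.2 5' | grep -E 'pos|rot|wrist'
python3 -m jog '0 0 0 1;0 0 0 2;0 0 0 3;0 0 0 4;0 0 0 5' | grep -E 'pos|rot|wrist'
python3 -m jog '0 0 0 1;0 0 0 2;0 0 0 3;0 0 0 3.5;0 0 0 3.5' | grep -E 'pos|rot|wrist'
python3 -c "
from h import *
to(.526,.0123,.126,32.6);print(ctrl.read_state()['moment'])"
```

```text
tcp_pos: [0.5264, 0.0123, 0.1262]
tool_rot: [0.0, 0.78, 0.626, 0.0]
wrist_force: [-2.0, -1.4, 6.8]
tcp_pos: [0.5266, 0.0122, 0.1262]
tool_rot: [0.001, 0.897, 0.442, 0.001]
wrist_force: [-1.0, -1.0, 6.3]
tcp_pos: [0.5267, 0.0121, 0.1263]
tool_rot: [0.001, 0.954, 0.301, 0.001]
wrist_force: [-1.8, -1.9, 6.7]
yaw 35.02 rows to go: -0.4 -0.6 0.3 turn 0.48 q [ 0.68  0.34 -0.92  1.81  0.29  1.13 -1.29] F [-1.8 -1.9  6.7]
[-0.462356    0.31401209 -0.00753851]
```

```bash
M="python3 -c \"
from h import *
s=ctrl.read_state();print(np.degrees(yaw(s)).round(2),s['moment'].round(2))\""
python3 -m jog '0 0 0 0.3;0 0 0 0.6;0 0 0 0.8;0 0 0 0.8;0 0 0 0.8' | grep wrist; eval "$M"
python3 -m jog '0 0 0 0.2;0 0 0 0.4;0 0 0 0.5;0 0 0 0.5;0 0 0 0.5' | grep wrist; eval "$M"
python3 -m jog '0 0 0 0.2;0 0 0 0.3;0 0 0 0.4;0 0 0 0.4;0 0 0 0.4' | grep wrist; eval "$M"
```

```text
wrist_force: [-0.9, -1.2, 6.7]
31.19 [-0.55  0.37 -0.06]
wrist_force: [-0.9, -2.5, 6.5]
28.69 [-0.51  0.28  0.01]
wrist_force: [-1.3, -2.2, 6.4]
26.7 [-0.54  0.31 -0.05]
```

```bash
M="python3 -c \"
from h import *
s=ctrl.read_state();print(np.degrees(yaw(s)).round(2),s['moment'].round(2))\""
python3 -m jog '0 0 0 0.1;0 0 0 0.2;0 0 0 0.3;0 0 0 0.3;0 0 0 0.3' | grep wrist; eval "$M"
python3 -m jog '0 0 0 0.1;0 0 0 0.2;0 0 0 0.3;0 0 0 0.3;0 0 0 0.3' | grep wrist; eval "$M"
```

```text
wrist_force: [-1.3, -1.1, 6.9]
25.19 [-0.54  0.22  0.04]
wrist_force: [-0.6, -1.9, 6.7]
23.71 [-0.44  0.27  0.07]
```

```bash
M="python3 -c \"
from h import *
s=ctrl.read_state();print(np.degrees(yaw(s)).round(2),s['moment'].round(2))\""
python3 -m jog '0 0 0 0.1;0 0 0 0.2;0 0 0 0.3;0 0 0 0.3;0 0 0 0.3' | grep wrist; eval "$M"
python3 -m jog '0 0 0 0.1;0 0 0 0.2;0 0 0 0.2;0 0 0 0.2;0 0 0 0.2' | grep wrist; eval "$M"
```

```text
wrist_force: [-1.5, -1.3, 7.2]
22.22 [-0.39  0.34  0.14]
wrist_force: [-1.4, -1.8, 5.9]
21.24 [-0.41  0.3   0.28]
```

```bash
M="python3 -c \"
from h import *
s=ctrl.read_state();print(np.degrees(yaw(s)).round(2),s['moment'].round(2))\""
python3 -m jog '0 0 0 -0.5;0 0 0 -1;0 0 0 -1.5;0 0 0 -2;0 0 0 -2' | grep wrist; eval "$M"
python3 -m jog '0 0 -1 0;0 0 -2 0;0 0 -3 0;0 0 -4 0;0 0 -4 0' | grep -E 'pos|wrist'; eval "$M"
python3 -m jog '0 0 -0.5 0;0 0 -1 0;0 0 -1.5 0;0 0 -1.5 0;0 0 -1.5 0' | grep -E 'pos|wrist'; eval "$M"
```

```text
wrist_force: [-1.4, -1.6, 6.4]
31.37 [-0.3   0.31  0.01]
tcp_pos: [0.5267, 0.0122, 0.1303]
wrist_force: [-0.4, -1.8, 5.9]
31.21 [-0.31  0.26  0.04]
tcp_pos: [0.5267, 0.0122, 0.1317]
wrist_force: [-0.1, -1.4, 5.7]
31.21 [-0.32  0.21  0.04]
```

```bash
python3 -m jog '0 0 -0.5 0;0 0 -1 0;0 0 -1.5 0;0 0 -1.5 0;0 0 -1.5 0' | grep -E 'pos|wrist'
python3 -m jog '0 0 -0.2 0;0 0 -0.5 0;0 0 -0.7 0;0 0 -0.7 0;0 0 -0.7 0' | grep -E 'pos|wrist'
```

```text
tcp_pos: [0.5267, 0.0123, 0.1332]
wrist_force: [-0.5, -0.8, 5.9]
tcp_pos: [0.5266, 0.0122, 0.1337]
wrist_force: [1.5, -1.1, 3.7]
```

```bash
python3 -m jog '0 0 0 0;0 0 0 0;0 0 0 0;0 0 0 0;0 0 0 0' 0.4
python3 -m jog '0 0 -5 0;0 0 -20 0;0 0 -45 0;0 0 -75 0;0 0 -100 0'
python3 -m jog '-20 0 -30 0;-40 0 -60 0;-60 0 -80 0;-70 0 -90 0;-70 0 -90 0'
python3 - <<'E'
from h import *
c=camera("wrist"); P=pts(c)
d=P[(P[:,2]>.14)&(P[:,2]<.185)&(np.hypot(P[:,0]-.526,P[:,1]-.012)<.035)]
print("wing",len(d),np.percentile(d[:,2],[50,95]).round(4),cv2.minAreaRect(d[:,:2].astype(np.float32)*1000))
d=P[(P[:,2]>.118)&(P[:,2]<.124)&(np.hypot(P[:,0]-.526,P[:,1]-.012)<.085)]
print("plate",np.median(d[:,2]),cv2.minAreaRect(d[:,:2].astype(np.float32)*1000))
save(c,"w6")
E
```

```text
clock: 25.43
tcp_pos: [0.5258, 0.0123, 0.1332]
tool_rot: [-0.0, 0.963, 0.269, -0.0]
wrist_force: [-0.4, 0.1, -0.7]
finger_gap: 0.034
grip_force: 0.0
clock: 25.85
tcp_pos: [0.5259, 0.0126, 0.2354]
tool_rot: [0.0, 0.963, 0.269, 0.0]
wrist_force: [1.0, -0.4, 0.5]
finger_gap: 0.0343
grip_force: 0.0
clock: 26.27
tcp_pos: [0.4659, -0.0251, 0.3263]
tool_rot: [0.002, 0.963, 0.268, 0.001]
wrist_force: [0.6, 0.1, -0.3]
finger_gap: 0.0342
grip_force: 0.0
wing 468 [0.1616 0.1632] ((526.0025634765625, 10.559959411621094), (38.76276397705078, 15.186430931091309), 29.839677810668945)
plate 0.12003247351317446 ((532.526123046875, 18.50994873046875), (145.78558349609375, 154.930908203125), 14.751749038696289)
```

View pics/w6.png

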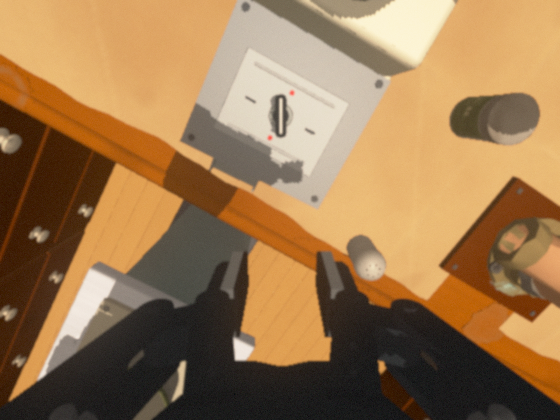

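The picture shows the cover flat on the deck around (285,115). The wing is held down about 13 mm, which is the locked height, and the jars nearby are still standing.

```bash
python3 -c "
from rig import ctrl
print(ctrl.close_job())"
```

```text
the job is handed in; nothing more can be done
None
```

The job is handed in at about 26 s of the 72 s allowed: the cover lies flat on the deck, and the stud is locked a quarter turn on and held down about 13 mm in the catch. The highest pressing force I read was about 18 N, the gripper is clear of everything, and the tins and jars in my last view were still standing, though I did not re-check all four.

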